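Clamp an opened phone in a cam-lever repair fixture

ROBOT

A 6-joint arm with a two-finger parallel gripper is mounted at the origin on the work surface. World frame = base frame: x ahead of the robot, y to its left, z up, the work surface at z = 0. Lengths are in m, angles in rad, forces in N, time in s.
With the tool pointing down it reaches from about 0.225 to 0.875 m from the base axis. Payload 3.4 kg.
Tool frame: the origin (TCP) lies where the fingers leave the gripper's body, on its centre line; the fingertips stand robot.tip_extent ahead of it and the grasp point (between the pads) lies 54 mm ahead of it (robot.tip_extent is the distance from the TCP to the fingertips, in m); z points along the fingers, y is the line along which they close (so a half turn about z gives the same grasp; the last joint's range is limited). The gripper opens to 85 mm and grips with 20 to 120 N. Pads are 22 mm wide; open, the fingers measure 114 mm over their backs; the gripper's body (76 mm by 85 mm) begins 54 mm behind the grasp point. The pads swing forward as they close: fully open they stand 13 mm farther back than shut.
Start: joints at [-1.417, 0.276, 1.505, -0, 1.361, -0.121], TCP at [0.156, -0.553, 0.304] pointing down, gripper open.
Joint ranges: [-2.89, 2.89], [-0.75, 2.08], [0.22, 2.7], [-1.18, 4.32], [0.11, 2.71], [-2.7, 2.7]. Speed limits (rad/s): [2.57, 2.57, 3.14, 3.14, 3.14, 3.14].

INTERFACE

Orientations are given as [roll, pitch, yaw] about the fixed x, y, z axes, in that order (R = Rz(yaw) Ry(pitch) Rx(roll)).
In Python, from workcell import robot, gripper_to, optics gives the robot as it stands. The module is installed in compiled form; this text tells all that it offers. Calls block until the motion is done:
- robot.reach(position, orientation): joint-space move of the TCP to a pose.
- robot.line_to(position, orientation=None, rate=0.15): straight line of the TCP; orientation=None keeps the orientation; rate is the mean speed in m/s.
- robot.set_joints(angles): joint-space move.
- gripper_to(opening): opening from 0.0 (shut) to 1.0 (fully open); the grip force is fixed at half the most; returns when the fingers have stopped.
- robot.pause(seconds).
- robot.ik(position, orientation): joint angles nearest the present ones, or None.
- optics.get_image(name): name is "scene" or "top" or "wrist"; returns a dict with "frame" (480x640x3 uint8, red, green, blue), "depth" (480x640 float32, m along the optical axis (not along the pixel's ray), 0 where there is no reading), "camera_matrix" (3x3 intrinsics, pixels), "dist" ([k1, k2, p1, p2, k3] as OpenCV has them; the pictures are not rectified), "extrinsics" (4x4, takes a point from camera to world coordinates). Camera axes: x right, y down, z forward; pixel columns grow to the right and rows downward; lengths in m; the calibration is good to about 2 mm. A picture is of the moment at which its call begins.
A pose or a line that the arm cannot do raises robot.IKError and nothing moves.
- robot.sign_off(): hands the job in; it is judged then, once.
Trained networks look in a picture, given as the dict that the camera call returned (one of the last four; its "shot" number tells which), for a name from the list of things; names that differ only in an ending like _2 or _b are one class to them, and where a whole thing is asked for, a point or a joint stands for the part that bears it (a point fixed in the world has none). Each returns a list of dicts, best first, with "confidence" (0 to 1); they miss things now and then, are a little off and sometimes report something else, mostly with a low value. They report only what shows in the picture. A call takes as long as a camera call. They do not tell look-alikes from the thing itself.
- optics.boxes_of(target, picture): "xyz" ([x, y, z] in m, in world coordinates, good to about 4 mm: the middle of the surface that is visible of it).
- optics.outline_of(target, picture): "region" (480x640 bool, what is visible of it).
Readings, each from a call of its own:
- robot.read_t(): time.
- robot.read_qpos(): joint angles.
- robot.read_qd(): joint speeds.
- robot.read_joint_efforts(): joint torques, N m.
- robot.read_tcp_pos(): TCP position.
- robot.read_ee_rot(): TCP orientation.
- robot.read_ft_force(): force on the tool from outside, world axes, zero at the start.
- robot.read_wrist_torque(): the same for the moment, N m.
- robot.read_gripper_width(): opening from 0.0 (shut) to 1.0 (fully open).
- robot.read_finger_force(): force on a finger pad.
Only numpy, scipy, OpenCV 4.12 (cv2) and the standard library are available. Lean on these libraries where they do the work, as an engineer would, in place of code of your own. Each camera call takes 0.05 s, during which the arm holds its last target. There are 200 camera calls.

TASK

Swing the clamp's cam lever fully open, then push the phone along the channel until its far end meets the end stop. With the lever still open, turn the two-winged adjusting nut until about 8 mm of free play is left across the phone between the jaws, then swing the lever fully closed so that the phone is firmly clamped, and leave the other things on the bench alone.

Things in the scene. Friction and masses are not known exactly. Their poses are not given: they have to be found in the camera images.
- fixture: aluminium clamp fixture fixed to the bench, bed 140 x 215 mm, 10 mm thick. Origin at bench level; its x runs along the phone channel from the open mouth (-x, nearest the robot) to the end stop (+x), its y from the moving jaw to the fixed jaw, z up. The bed spans x -50 to +90 mm, y -138 to +78 mm. Two jaws stand 18 mm above the bed (tops 28 mm over the bench). A grey housing (x -50 to +75, y -132 to -78 mm, top 32 mm over the bench) carries the nut and the lever.
- fixed_face (a point): point on the face of the fixed jaw (at fixture x -30, y +60 mm, 15 mm over the bench); the face looks to fixture -y
- jaw_face (a point): point on the face of the moving jaw, 15 mm over the bench and opposite the fixed_face point; the face looks to fixture +y. The distance between the two faces along fixture y, less the phone's 72 mm, is the free play. The jaw is sprung on its slide (1.5 N per mm) so it gives when it presses the phone
- jaw: the moving jaw, a bar 105 mm long, 16 mm thick, 18 mm high; slides along fixture y; origin at the middle of its face, at its underside
- stop_face (a point): middle of the end stop's face (fixture x +75, y +24 mm, 15 mm over the bench) which the phone's far end must meet; the stop is 60 mm wide and 14 mm high above the bed
- phone: opened phone lying on the bed between the jaws with its battery and boards showing, 150 x 72 x 10 mm, 0.18 kg, loose; origin at the centre of its underside, x along its length towards the stop, z up. At the start its near end sticks out far over the bed's front edge (10 mm over the bench); fully home it still sticks out 25 mm
- nut (a joint): angle of the adjusting nut (rad), upright axis; grows clockwise seen from above. Clockwise brings the moving jaw towards the fixed jaw by 6 mm per rad. Stays where it is left; takes about 0.15 N m. Range -0.3 to 4
- nut_axis (a point): point on the nut's axis (fixture x -30, y -105 mm), half-way up its wings (47 mm over the bench)
- wing_tip (a point): outer end of one wing of the nut, 44 mm from the axis, half-way up; the other wing is opposite. Wings are 9 mm thick and stand 38 to 58 mm over the bench; the housing below them has its top at 32 mm. The closed lever passes over the nut
- lever (a joint): angle of the cam lever (rad) about an upright pivot: 0 closed (lever points to fixture -x, across the nut), 1.4 fully open (points nearly to fixture -y). Grows anticlockwise seen from above. Stays where it is left; takes about 0.25 N m. Closing from fully open pushes the moving jaw 14 mm towards the fixed jaw, evenly over the swing
- lever_pivot (a point): point on the lever's pivot axis, at the lever's mid-height (82 mm over the bench), at fixture x +47, y -105 to -80 mm: the lever rides on the slide that the nut moves, so it shifts along fixture +y with the jaw (6 mm per rad of the nut). Post 16 mm across under a 38 mm round cam hub
- lever_tip (a point): free end of the lever, 132 mm from the pivot, at mid-height (82 mm over the bench). The lever is a bar from the hub to here; its outer 60 mm is 18 mm wide and 20 mm high (72 to 92 mm over the bench), the rest 14 mm wide
- jar: bystander: closed clear jar, 54 mm across, 65 mm high; origin under its centre
- spudger: bystander: grey plastic pry tool 155 mm long, lying flat; origin at its underside, x along it
- battery: bystander: loose flat battery 90 x 50 x 8 mm; origin under its centre
Not all that is in view belongs to the job. There is more than one size of the phone; the job needs the smaller.

How it is judged:
On the way, in this order (a step that is already met when the one before it is completed fails the run):
1. the lever is swung fully open (value of joint lever above 1.25 rad), for 0.2 s.
2. the phone is pushed home against the end stop, lever open (value of joint lever above 1.15 rad and x of phone in the frame of stop_face above -0.079 m), for 0.2 s.
3. lever open, the nut is turned until 5 to 11 mm of free play is left between jaws and phone (value of joint lever above 1.15 rad and y of jaw_face in the frame of fixed_face between -0.083 and -0.077 m), for 0.3 s.
At the end, for the whole second after the job is handed in: The lever is closed (under 0.15 rad), the moving jaw presses the phone with 3 to 15 N, the phone lies flat, straight in the channel (within 0.06 rad) and at rest, its far end within 5 mm of the end stop (value of joint lever below 0.15 rad and contact force between jaw and phone between 3 and 15 N and x of phone in the frame of stop_face above -0.08 m and angle between the x axis of phone and the x axis of fixture, either way round below 0.06 rad and angle between phone's own z axis and vertical below 0.05 rad and linear speed of phone below 0.01 m/s); the robot touches nothing.
It fails at once if a bystander (jar, pry tool or loose battery) is moved more than 20 mm (distance of any of jar, spudger, battery from where it was at the start of the episode above 0.02 m).
It also fails if it takes over 61 s, if anything falls off the work surface, if the arm or the gripper's body presses on something with over 40 N, if the wrist force passes 120 N, or if a joint passes its speed limit or range.

## Working session

There is one attempt and no reset: what is moved stays moved. The work goes in short steps, each a Python script; the robot and the scene stay as the last script left them, time stands still between calls to the robot, and variables do not carry over. Pictures are saved under pics/ and viewed, at most 10 in all, crops included, and the job is handed in when it is done.

```bash
mkdir -p pics; cat > h.py <<'E'
import numpy as np, cv2
from workcell import robot, gripper_to, optics
def save(p,n): cv2.imwrite('pics/'+n,p['frame'][:,:,::-1])
def world(p,u,v,d=None,z=None):
    K=p['camera_matrix'];T=p['extrinsics']
    q=cv2.undistortPoints(np.array([[[u,v]]],float),K,np.array(p['dist'],float))[0,0]
    r=np.array([q[0],q[1],1.])
    if z is not None:
        R=T[:3,:3]@r; s=(z-T[2,3])/R[2]; return T[:3,3]+s*R
    if d is None: d=p['depth'][int(round(v)),int(round(u))]
    return T[:3,:3]@(r*d)+T[:3,3]
E
python3 - <<'E'
from h import *
t=optics.get_image('top');s=optics.get_image('scene')
save(t,'top.png');save(s,'scene.png')
print(robot.tip_extent,robot.read_t(),robot.read_ee_rot())
for n in ['fixture','jaw','phone','nut','wing_tip','nut_axis','lever','lever_tip','lever_pivot','jaw_face','fixed_face','stop_face','jar','spudger','battery']:
    for p,k in((t,'t'),(s,'s')):
        try: print(n,k,[(np.round(b['xyz'],3).tolist(),round(b['confidence'],2)) for b in optics.boxes_of(n,p)[:3]])
        except Exception as e: print(n,k,e)
E
```

```text
0.0726 0.1 [-3.13998308e+00 -2.05429779e-04  2.74800485e-01]
fixture t [([0.618, -0.024, 0.024], 0.97)]
fixture s [([0.629, -0.062, 0.024], 0.8)]
jaw t [([0.602, -0.003, 0.026], 0.56), ([0.57, -0.076, 0.062], 0.27)]
jaw s [([0.599, 0.005, 0.033], 0.81), ([0.545, 0.04, 0.018], 0.16)]
phone t [([0.4, 0.231, 0.013], 0.74), ([0.54, 0.038, 0.019], 0.61)]
phone s [([0.545, 0.04, 0.019], 0.91), ([0.407, 0.228, 0.014], 0.82), ([0.594, -0.368, 0.004], 0.23)]
nut t [([0.57, -0.077, 0.061], 0.55)]
nut s [([0.587, -0.093, 0.057], 0.66), ([0.628, -0.063, 0.028], 0.66)]
wing_tip t [([0.571, -0.072, 0.055], 0.62)]
wing_tip s [([0.586, -0.091, 0.056], 0.85), ([0.612, -0.082, 0.092], 0.34)]
nut_axis t []
nut_axis s [([0.629, -0.061, 0.028], 0.7)]
lever t [([0.604, -0.074, 0.094], 0.59)]
lever s [([0.614, -0.08, 0.091], 0.93), ([0.627, -0.065, 0.031], 0.64)]
lever_tip t [([0.601, -0.075, 0.093], 0.75), ([0.62, -0.024, 0.022], 0.22)]
lever_tip s [([0.616, -0.082, 0.09], 0.72), ([0.587, -0.091, 0.057], 0.62), ([0.435, -0.317, 0.01], 0.61)]
lever_pivot t [([0.601, -0.072, 0.092], 0.66)]
lever_pivot s [([0.615, -0.078, 0.091], 0.87), ([0.628, -0.063, 0.028], 0.44)]
jaw_face t [([0.603, 0.003, 0.022], 0.82)]
jaw_face s [([0.598, 0.001, 0.028], 0.81)]
fixed_face t [([0.618, -0.027, 0.024], 0.64), ([0.605, -0.073, 0.093], 0.33)]
fixed_face s [([0.627, -0.065, 0.029], 0.93)]
stop_face t [([0.62, -0.027, 0.02], 0.89)]
stop_face s [([0.631, -0.063, 0.028], 0.62), ([0.598, -0.367, 0.006], 0.57)]
jar t [([0.546, 0.324, 0.067], 0.69)]
jar s [([0.558, 0.322, 0.046], 0.62), ([0.629, -0.062, 0.025], 0.47), ([0.616, -0.078, 0.094], 0.33)]
spudger t [([0.588, -0.364, 0.004], 0.69)]
spudger s [([0.599, -0.367, 0.01], 0.85)]
battery t [([0.44, -0.316, 0.011], 0.83)]
battery s [([0.433, -0.32, 0.008], 0.59)]
```

View pics/top.png

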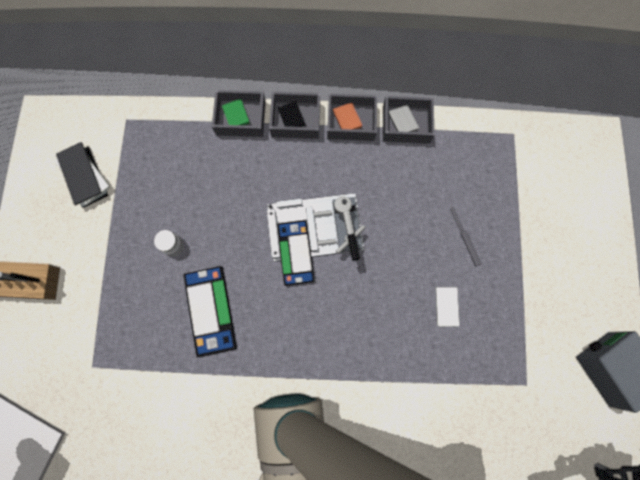

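View pics/scene.png

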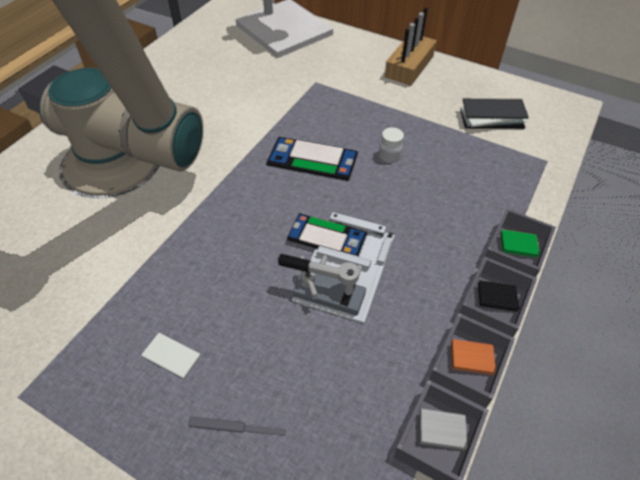

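The top image shows two phones: one at (295,253) lying in the fixture and one at (210,310) loose on the bench, which is visibly larger. The one in the fixture at (295,253) fits the description: it is smaller and lies between the jaws. The lever (black tip at (353,250), hub at (344,203)) is closed over the nut at (350,238). Next I'll take a close wrist view, which also serves as the enlarged confirmation.

```bash
python3 - <<'E'
from h import *
robot.reach([0.52,-0.04,0.42],[np.pi,0,0.0])
w=optics.get_image('wrist');save(w,'w1.png')
print(robot.read_t(),np.round(w['extrinsics'],3).tolist(),robot.read_qpos())
t=optics.get_image('top')
cv2.imwrite('pics/crop.png',cv2.resize(t['frame'][180:370,150:400,::-1],None,fx=3.1,fy=3.1,interpolation=cv2.INTER_CUBIC))
np.save('w1.npy',w,allow_pickle=True)
for n in ['phone','lever','wing_tip','jaw','fixture']:
    for b in optics.outline_of(n,w)[:2]:
        m=b['region'].astype(np.uint8); c=max(cv2.findContours(m,0,1)[0],key=cv2.contourArea)
        print(n,round(b['confidence'],2),np.round(cv2.boxPoints(cv2.minAreaRect(c))).tolist())
E
```

```text
3.9333 [[-0.001, -0.951, -0.308, 0.599], [-1.0, 0.001, 0.001, -0.04], [-0.0, 0.308, -0.951, 0.49], [0.0, 0.0, 0.0, 1.0]] [-2.11527010e-01  1.50446692e-01  1.39036299e+00 -3.23395546e-04
  1.60119623e+00  1.36042025e+00]
phone 0.69 [[211.0, 105.0], [269.0, 92.0], [296.0, 213.0], [238.0, 226.0]]
phone 0.56 [[320.0, 52.0], [356.0, 47.0], [377.0, 190.0], [341.0, 196.0]]
lever 0.6 [[184.0, 61.0], [372.0, 29.0], [399.0, 186.0], [212.0, 219.0]]
lever 0.43 [[264.0, 69.0], [314.0, 59.0], [332.0, 149.0], [282.0, 159.0]]
wing_tip 0.73 [[327.0, 165.0], [347.0, 130.0], [359.0, 136.0], [339.0, 172.0]]
jaw 0.82 [[264.0, 69.0], [315.0, 60.0], [331.0, 151.0], [280.0, 159.0]]
fixture 0.9 [[185.0, 62.0], [371.0, 28.0], [399.0, 186.0], [213.0, 219.0]]
fixture 0.36 [[-2.0, 141.0], [56.0, 138.0], [59.0, 181.0], [0.0, 185.0]]
```

View pics/w1.png

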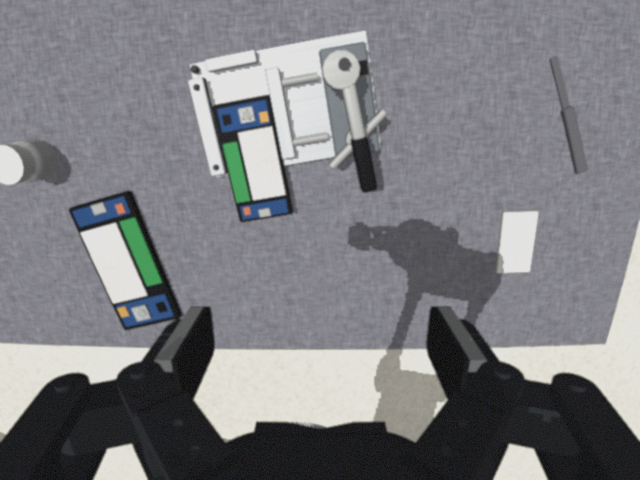

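The wrist view confirms the small phone at (253,160) between the jaws, and the larger phone at (125,260) is not part of the job. The lever hub is at (341,68), its black tip at about (370,188), the nut wings run from (383,115) to (335,163), and the bed corners are about (368,32) and (190,64).

```bash
python3 - <<'E'
from h import *
w=np.load('w1.npy',allow_pickle=True).item()
c=w['frame'][22:192+35,182:402,::-1]
c=cv2.resize(c,None,fx=2.9,fy=2.9,interpolation=cv2.INTER_CUBIC)
cv2.imwrite('pics/c2.png',c);print(c.shape)
for n,(u,v),z in [('bedFR',(368,32),.01),('bedFL',(190,64),.01),('hub',(341,68),.092),('leverend',(371,190),.092),('wt1',(384,114),.058),('wt2',(335,164),.058)]:
    print(n,np.round(world(w,u,v,z=z),4),np.round(world(w,u,v),4))
E
```

```text
(594, 638, 3)
bedFR [ 0.6954 -0.0962  0.01  ] [ 0.697  -0.0971  0.0022]
bedFL [0.6618 0.1159 0.01  ] [0.6621 0.1165 0.0083]
hub [ 0.6456 -0.0609  0.092 ] [ 0.6451 -0.0606  0.0962]
leverend [ 0.5232 -0.0949  0.092 ] [ 0.523  -0.095   0.0912]
wt1 [ 0.6021 -0.1109  0.058 ] [ 0.6021 -0.111   0.0574]
wt2 [ 0.5468 -0.0571  0.058 ] [ 0.5469 -0.0571  0.0585]
```

View pics/c2.png

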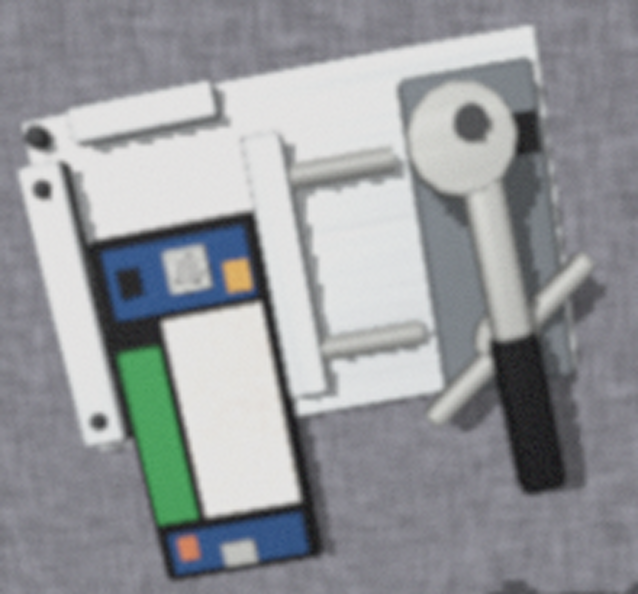

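The enlarged crop is consistent with the description. I'll fit the fixture frame now, then grip the lever and swing it open.

```bash
cat >> h.py <<'E'
def fit(F,W):
    F=np.array(F,float);W=np.array(W,float);f=F.mean(0);w=W.mean(0)
    c=((F-f)@np.array([1,-1j]).conj()*0) if 0 else None
    a=(F-f)@[1,1j];b=(W-w)@[1,1j];y=np.angle((a.conj()*b).sum())
    R=np.array([[np.cos(y),-np.sin(y)],[np.sin(y),np.cos(y)]]);t=w-R@f
    return y,R,t,W-(F@R.T+t)
def down(yaw): return [np.pi,0,yaw]
E
cat > m.py <<'E'
from h import *
w=np.load('w1.npy',allow_pickle=True).item()
g=lambda u,v,z: world(w,u/2.9+182-.33,v/2.9+22-.33,z=z)[:2]
nut=(g(587,262,.058)+g(435,412,.058))/2
F=[(.09,-.138),(.09,.078),(.075,-.132),(.075,-.078),(-.03,-.105)]
W=[g(534,27,.01),g(22,122,.01),g(531,60,.032),g(400,82,.032),nut]
Y,R,T,res=fit(F,W)
inv=lambda p:R.T@(np.array(p)[:2]-T)
if __name__=='__main__':
    print(Y,T,np.round(res*1e3,1).tolist())
    hub=g(462,138,.092);end=g(543,490,.092)
    print('hub',inv(hub),'end',inv(end),'nut',inv(nut))
    d=inv(end)-inv(hub);print(np.hypot(*d),np.arctan2(-d[1],-d[0]))
    d=inv(g(587,262,.058))-inv(g(435,412,.058));print('wing',np.hypot(*d),np.arctan2(d[1],d[0]))
    for n,u,v,z in [('jawface far top',277,134,.028),('near',326,393,.028),('fixed jaw near in',120,440,.028),('far',66,165,.028),('phone FL',95,245,.02),('FR',250,215,.02),('NL',170,577,.02),('NR',318,552,.02)]: print(n,np.round(inv(g(u,v,z))*1e3,1))
E
python3 m.py
```

```text
0.16423608356641828 [0.5858098  0.02640556] [[-0.7, 1.4], [0.3, -1.3], [-1.3, 1.2], [-0.6, -1.4], [2.3, 0.0]]
hub [ 0.04359346 -0.09567156] end [-0.08194442 -0.10707996] nut [-0.02775792 -0.10536844]
0.12605519477520682 0.09062725309776129
wing 0.08103863769056938 -0.9540388201876495
jawface far top [ 64.  -28.1]
near [-39.5 -28.7]
fixed jaw near in [-44.   61.8]
far [67.6 57.7]
phone FL [36.  55.4]
FR [ 36.3 -10.5]
NL [-108.7   56.4]
NR [-108.4  -11.6]
```

```bash
cat >> m.py <<'E'
wf=lambda x,y:R@np.array([x,y])+T
def lev(th,r=.105,py=-.096): return wf(.047-r*np.cos(th),py-r*np.sin(th))
E
python3 - <<'E'
from m import *
th0=.09;z=.140
gripper_to(.5)
p=lev(th0);robot.reach([*p,.22],down(Y+th0));robot.line_to([*p,z],rate=.12)
w=optics.get_image('wrist')
gripper_to(0);print('grip',robot.read_gripper_width(),robot.read_ft_force(),robot.read_tcp_pos(),p)
for th in np.linspace(th0,1.37,8)[1:]:
    robot.line_to([*lev(th),z],down(Y+th),rate=.12)
    print(round(th,2),np.round(robot.read_ft_force(),1),np.round(robot.read_tcp_pos()[:2]-lev(th),4),robot.read_t())
gripper_to(.5)
robot.line_to([*lev(1.37),.22],rate=.2)
robot.reach([*wf(-.10,-.02),.40],down(Y))
w=optics.get_image('wrist');save(w,'w2.png');np.save('w2.npy',w,allow_pickle=True);print(robot.read_t())
E
```

```text
grip 0.1984214879900227 [-0.45461999 -3.25294175  3.72352777] [ 0.54683221 -0.08785799  0.14094396] [ 0.54624837 -0.08702632]
0.27 [-1.3 -4.9  6.3] [ 0.0005 -0.0018] 7.1083
0.46 [-2.2 -6.7  6.3] [ 0.0004 -0.0021] 7.4417
0.64 [-2.8 -6.1  6.8] [ 0.0004 -0.0024] 7.775
0.82 [-2.8 -7.2  6.2] [ 0.0004 -0.0027] 8.1083
1.0 [-0.1 -7.5  6.4] [ 0.0012 -0.003 ] 8.4417
1.19 [ 0.3 -8.   5.3] [ 0.0013 -0.0031] 8.775
1.37 [ 0.6 -7.1  4.6] [ 0.0015 -0.0031] 9.1083
11.4667
```

View pics/w2.png

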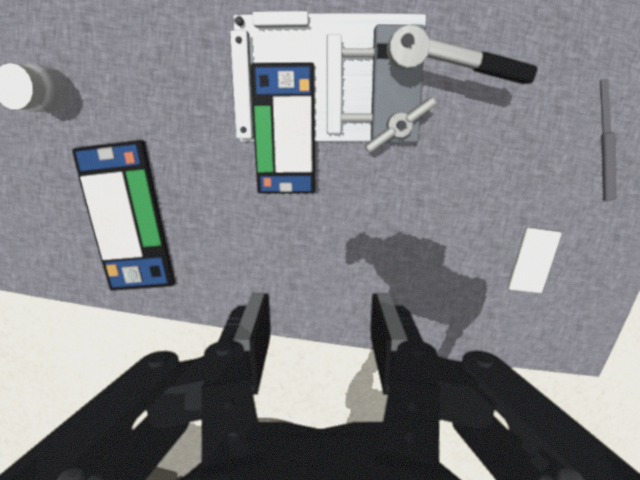

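The view shows the lever open: hub at (409,47), tip at (533,73), about 1.36 rad. There is a gap between the phone's edge (315) and the jaw (327). Next I'll push the phone home.

```bash
python3 - <<'E'
from m import *
gripper_to(0)
z=.080;y=.023
robot.reach([*wf(-.15,y),.15],down(Y));robot.line_to([*wf(-.15,y),z],rate=.12)
f0=robot.read_ft_force();print(f0)
robot.line_to([*wf(-.098,y),z],rate=.06)
for x in np.arange(-.096,-.076,.001):
    robot.line_to([*wf(x,y),z],rate=.03)
    f=R.T@(robot.read_ft_force()-f0)[:2];print(round(x,3),np.round(f,1),end=' ')
    if f[0]<-6: break
print(inv(robot.read_tcp_pos()),robot.read_t())
robot.line_to([*wf(-.14,y),z],rate=.2);robot.line_to([*wf(-.14,y),.15],rate=.2)
robot.reach([*wf(-.10,-.04),.32],down(Y))
w=optics.get_image('wrist');save(w,'w3.png');np.save('w3.npy',w,allow_pickle=True);print(robot.read_t())
E
```

```text
[-0.21158259 -0.48758002 -0.37226588]
-0.096 [ 0.1 -0.1] -0.095 [-0.3  0.3] -0.094 [-0.1  0.6] -0.093 [-0.   0.1] -0.092 [ 0.8 -0. ] -0.091 [-0.8  1. ] -0.09 [0.3 0. ] -0.089 [0.2 1. ] -0.088 [-0.   0.5] -0.087 [0.1 0.4] -0.086 [-0.5 -0.1] -0.085 [-1.5 -0.4] -0.084 [-5.2 -1. ] -0.083 [-6.8 -1.6] [-0.0850772   0.02313666] 18.2083
19.9583
```

View pics/w3.png

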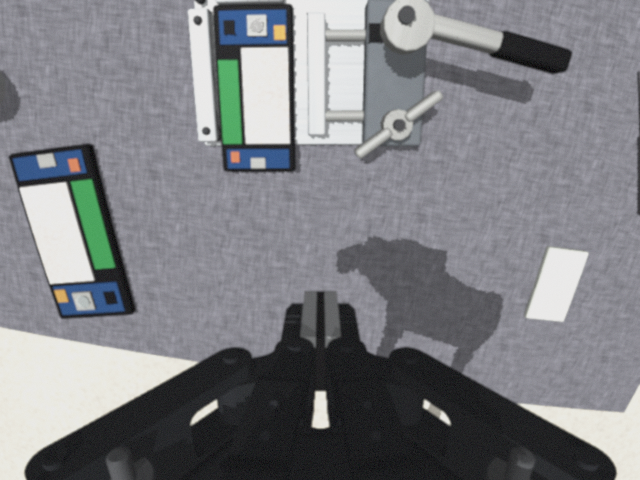

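The phone is home: the force rose at x ≈ -85 mm as predicted, and its near end is at (258,170). The jaw (308–325, row 100) stands clear of it. I'll measure the gap from edge profiles.

```bash
python3 - <<'E'
from m import *
w=np.load('w3.npy',allow_pickle=True).item()
G=cv2.cvtColor(w['frame'],cv2.COLOR_RGB2GRAY).astype(int)
D=w['depth']
for r in (60,90,120):
    print(r,'G',G[r,186:222].tolist());print(' J',G[r,286:332].tolist())
    print(' Z',[int(1e3*world(w,u,r)[2]) for u in range(296,332,2)],[int(1e3*world(w,u,r)[2]) for u in range(188,224,2)])
for r in (60,90,120): print([np.round(inv(world(w,u,r,z=.028))*1e3,1).tolist() for u in (190,215,308,325)])
print('wings',[np.round(inv(world(w,u,v,z=.058))*1e3,1).tolist() for u,v in ((440,95),(359,155),(398,125))])
print('hub',inv(world(w,408,22,z=.094)))
E
```

```text
60 G [148, 146, 142, 137, 144, 175, 220, 233, 234, 233, 233, 232, 234, 232, 233, 233, 232, 231, 233, 233, 234, 233, 230, 214, 171, 117, 92, 86, 89, 84, 70, 72, 102, 116, 114, 113]
 J [230, 210, 143, 77, 46, 38, 33, 74, 124, 160, 200, 225, 233, 233, 232, 231, 233, 233, 233, 232, 221, 202, 212, 226, 232, 233, 233, 233, 234, 232, 233, 232, 233, 231, 233, 233, 230, 221, 192, 160, 150, 150, 172, 210, 229, 231]
 Z [9, 8, 8, 10, 10, 10, 28, 28, 28, 26, 27, 28, 27, 27, 27, 8, 9, 12] [1, 1, 28, 29, 27, 29, 27, 26, 27, 29, 28, 25, 21, 15, 19, 21, 21, 21]
90 G [159, 149, 143, 141, 138, 139, 141, 159, 206, 228, 231, 232, 234, 233, 233, 233, 234, 233, 233, 234, 232, 234, 233, 233, 230, 218, 179, 128, 95, 87, 82, 75, 72, 93, 126, 137]
 J [230, 224, 178, 104, 51, 35, 37, 54, 98, 148, 192, 225, 234, 232, 234, 232, 233, 234, 233, 233, 229, 216, 202, 218, 230, 232, 233, 231, 232, 233, 233, 233, 233, 232, 234, 233, 232, 222, 194, 163, 152, 160, 188, 219, 230, 232]
 Z [10, 10, 10, 10, 10, 10, 26, 28, 27, 27, 28, 27, 28, 28, 27, 9, 11, 11] [1, 1, 1, 28, 28, 27, 29, 28, 26, 28, 28, 29, 27, 22, 14, 19, 20, 20]
120 G [138, 139, 139, 142, 141, 144, 143, 144, 147, 154, 188, 221, 231, 233, 232, 233, 233, 233, 233, 233, 233, 233, 234, 233, 233, 233, 231, 222, 187, 130, 87, 71, 72, 73, 70, 94]
 J [233, 230, 216, 153, 81, 39, 30, 49, 84, 135, 193, 227, 233, 234, 233, 233, 232, 233, 233, 232, 229, 219, 207, 218, 229, 230, 231, 230, 230, 231, 232, 232, 233, 232, 233, 234, 231, 223, 194, 154, 131, 125, 125, 126, 124, 121]
 Z [10, 10, 10, 10, 9, 10, 25, 29, 28, 28, 28, 28, 27, 28, 27, 22, 21, 21] [0, 0, 0, 1, 1, 29, 27, 28, 28, 27, 26, 27, 28, 27, 22, 16, 19, 21]
[[27.4, 78.6], [26.9, 55.8], [25.9, -27.4], [25.9, -42.5]]
[[1.7, 80.7], [1.3, 57.6], [0.5, -27.2], [0.4, -42.5]]
[[-24.9, 83.1], [-25.2, 59.5], [-25.9, -26.9], [-25.9, -42.6]]
wings [[-4.5, -138.6], [-54.8, -71.9], [-29.4, -104.5]]
hub [ 0.04321319 -0.10089401]
```

```bash
python3 - <<'E'
from m import *
z=.109;y0=Y-.925+np.pi;p=wf(-.0297,-.105)
gripper_to(.55)
robot.reach([*p,.18],down(y0));robot.line_to([*p,z],rate=.1)
gripper_to(0);print(robot.read_gripper_width(),robot.read_finger_force(),robot.read_ft_force(),robot.read_t())
for a in np.linspace(0,1.3,5)[1:]:
    robot.reach([*p,z],down(y0-a));print(np.round(robot.read_ft_force(),1),np.round(robot.read_wrist_torque(),2))
print(robot.read_ee_rot(),y0-1.3)
gripper_to(.55);robot.line_to([*p,.18],rate=.2)
robot.reach([*wf(-.10,-.04),.32],down(Y))
w=optics.get_image('wrist');save(w,'w4.png');np.save('w4.npy',w,allow_pickle=True);print(robot.read_t())
G=cv2.cvtColor(w['frame'],cv2.COLOR_RGB2GRAY).astype(int)
for r in (60,90,120): print(G[r,200:222].tolist(),G[r,290:338].tolist())
E
```

```text
0.27615524087671045 58.69270920753479 [-1.17442116 -0.30891599  6.08190285] 23.625
[-1.5 -0.7  5.4] [-0.04  0.22 -0.16]
[0.1 0.9 5.1] [ 0.03  0.13 -0.14]
[0.5 1.2 5.5] [ 0.08 -0.01 -0.12]
[-0.1  0.7  4.7] [ 0.02  0.01 -0.17]
[ 3.13853328e+00 -1.21595522e-03  1.08196167e+00] 1.0808287371562113
27.0917
[232, 233, 234, 232, 232, 233, 232, 231, 225, 194, 141, 94, 82, 90, 91, 73, 52, 49, 59, 59, 61, 58] [33, 31, 58, 107, 147, 189, 222, 222, 212, 221, 230, 233, 233, 233, 233, 233, 233, 232, 233, 233, 233, 233, 232, 227, 208, 172, 144, 148, 157, 180, 213, 227, 231, 232, 231, 231, 232, 230, 230, 230, 231, 231, 230, 230, 231, 231, 229, 229]
[233, 234, 233, 232, 233, 232, 231, 233, 234, 233, 222, 193, 150, 102, 85, 81, 76, 69, 85, 117, 134, 139] [38, 32, 45, 98, 149, 191, 222, 220, 202, 214, 227, 232, 232, 231, 231, 232, 233, 234, 234, 233, 233, 233, 232, 230, 218, 175, 149, 146, 166, 203, 226, 231, 232, 232, 232, 230, 230, 230, 231, 231, 231, 230, 230, 231, 230, 231, 229, 230]
[234, 233, 233, 233, 232, 233, 233, 232, 233, 231, 234, 233, 227, 203, 153, 107, 88, 77, 63, 55, 78, 113] [44, 29, 39, 72, 126, 185, 224, 228, 217, 206, 218, 229, 231, 230, 229, 229, 231, 232, 232, 233, 233, 233, 233, 230, 218, 179, 134, 133, 143, 145, 148, 150, 150, 148, 148, 146, 149, 147, 149, 149, 147, 144, 148, 148, 147, 146, 147, 148]
```

View pics/w4.png

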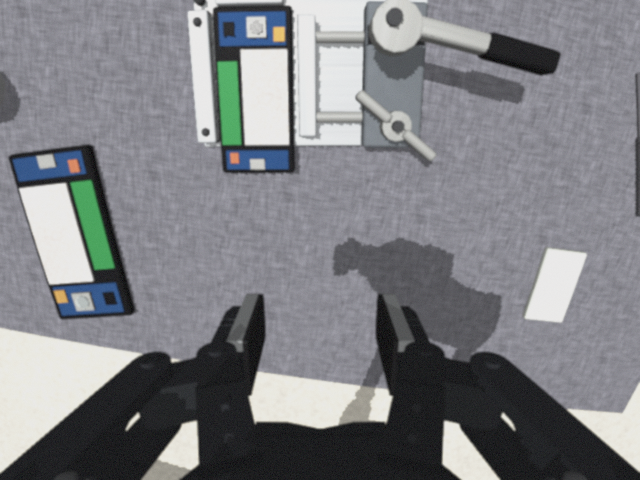

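The wings rotated as commanded, and the jaw face is now near column 298 (308 before). I'll check the scale against the phone's known 72 mm width.

```bash
python3 - <<'E'
from m import *
w=np.load('w4.npy',allow_pickle=True).item()
G=cv2.cvtColor(w['frame'],cv2.COLOR_RGB2GRAY).astype(int)
for r in (155,165): print(r,G[r,214:232].tolist(),G[r,284:304].tolist())
def x(r,lo,hi,t,desc):
    for u in range(lo,hi):
        a,b=G[r,u],G[r,u+1]
        if (a-t)*(b-t)<=0 and (b<a)==desc: return u+(a-t)/(a-b)
for r in (152,158,164):
    a=x(r,214,235,90,True);b=x(r,284,304,90,False)
    if a and b: print('phone',r,a,b,(inv(world(w,a,r,z=.02))-inv(world(w,b,r,z=.02)))*1e3)
for r in (60,75,90,105,120):
    a=x(r,200,222,160,True);b=298.2;c=x(r,308,322,185,True)
    A,B,C=[inv(world(w,u,r,z=.028))*1e3 for u in(a,b,c)]
    print(r,a,c,'gap',A[1]-B[1],'thick',B[1]-C[1],A,C)
print('hub',inv(world(w,396,24,z=.092)),'tip',inv(world(w,556,62,z=.092)))
E
```

```text
155 [138, 138, 140, 144, 145, 140, 128, 105, 68, 43, 36, 52, 70, 82, 90, 113, 145, 160] [85, 88, 82, 75, 63, 49, 39, 39, 36, 36, 58, 76, 84, 90, 93, 114, 136, 147, 147, 137]
165 [139, 139, 137, 135, 130, 128, 131, 120, 90, 54, 34, 34, 56, 77, 86, 89, 89, 86] [89, 86, 84, 82, 66, 49, 39, 39, 35, 36, 47, 72, 85, 93, 102, 116, 133, 146, 149, 145]
phone 152 221.13513513513513 296.375 [ 0.33025486 73.31757118]
phone 158 221.5121951219512 297.1666666666667 [ 0.30001104 74.04055688]
phone 164 221.75 296.57142857142856 [ 0.26962496 73.55549336]
60 209.64150943396226 314.6388888888889 gap 79.54515895618748 thick 14.652278905790958 [28.21229592 60.21585859] [ 27.25344122 -33.98157927]
75 210.7058823529412 314.71794871794873 gap 79.2899222028185 thick 14.856330441356487 [15.42994903 60.12615618] [ 14.5757419  -34.02009647]
90 211.7674418604651 314.7674418604651 gap 79.05395271660291 thick 15.041088530032567 [ 2.454795   60.06379316] [  1.70126292 -34.03124809]
105 212.7872340425532 314.8205128205128 gap 78.87321340488495 thick 15.236397875218131 [-10.72972138  60.06493545] [-11.38644867 -34.04467583]
120 213.86 314.84615384615387 gap 78.65921961689563 thick 15.413906597514803 [-24.14231911  60.04133814] [-24.70426385 -34.03178808]
hub [ 0.04356795 -0.09356605] tip [ 0.02149237 -0.21711322]
```

Gap estimate is about 79 mm, inside the 77–83 window but a little low. I'll back the nut off by 0.15 rad to centre it, then close the lever.

```bash
python3 - <<'E'
from m import *
z=.109;y0=Y-.925+np.pi-1.3;p=wf(-.0297,-.105)
robot.reach([*p,.18],down(y0));robot.line_to([*p,z],rate=.12)
gripper_to(0);robot.reach([*p,z],down(y0+.15))
gripper_to(.55);robot.line_to([*p,.19],rate=.2);robot.pause(.35)
L=lambda th: lev(th,.105,-.095)
z=.140;t0=1.385
robot.reach([*L(t0),.2],down(Y+t0));robot.line_to([*L(t0),z],rate=.12)
gripper_to(0);f0=robot.read_ft_force();print('grip',robot.read_gripper_width(),f0,robot.read_t())
for th in [*np.linspace(t0,.1,8)[1:],.08,.06,.04,.02,0,-.02]:
    robot.line_to([*L(th),z],down(Y+th),rate=.12 if th>.1 else .04)
    f=R.T@(robot.read_ft_force()-f0)[:2];print(round(th,2),np.round(f,1),np.round(robot.read_wrist_torque()[2],2))
    if th<.1 and f[1]<-18: break
print(inv(robot.read_tcp_pos()))
gripper_to(.5);robot.line_to([*L(th),.22],rate=.2)
robot.reach([*wf(-.10,-.04),.34],down(Y))
w=optics.get_image('wrist');save(w,'w5.png');np.save('w5.npy',w,allow_pickle=True);print(robot.read_t())
E
```

```text
grip 0.19848763968768413 [-0.99589382 -0.41570414  4.00465006] 32.15
1.2 [-0.2 -0. ] -0.21
1.02 [-1.7 -0.1] -0.12
0.83 [-1.9 -0.6] 0.03
0.65 [-2.4  1. ] 0.09
0.47 [-4.   0.9] 0.09
0.28 [-4.5  2.1] 0.15
0.1 [-6.   2.5] 0.38
0.08 [-5.4  1.9] 0.36
0.06 [-5.1  2.6] 0.34
0.04 [-5.5  1.9] 0.38
0.02 [-4.7  3.5] 0.42
0 [-5.4  2.5] 0.39
-0.02 [-5.1  0.8] 0.82
[-0.0591153  -0.09302286]
37.8583
```

View pics/w5.png

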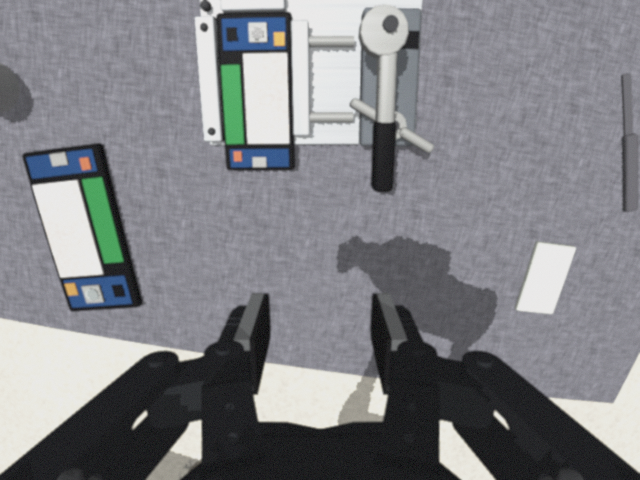

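The view shows the lever closed (hub (384,30), tip (383,188)) and the jaw against the phone at column 292. I'll check the numbers, then hand in.

```bash
python3 - <<'E'
from m import *
w=np.load('w5.npy',allow_pickle=True).item()
a=inv(world(w,384,30,z=.092));b=inv(world(w,383,189,z=.092));d=b-a
th=np.arctan2(-d[1],-d[0]);print('lever',th)
e=[inv(world(w,u,v,z=.02))*1e3 for u,v in((228,169),(294,169),(219,13),(290,13))];print(np.round(e,1))
if th<.1 and abs(e[0][0]+75)<6: print(robot.sign_off(),robot.read_t())
E
```

```text
lever 0.037355226864769685
[[-73.5  56.7]
 [-73.8 -11.9]
 [ 73.9  56.3]
 [ 72.9 -10.7]]
the job is handed in; nothing more can be done
the job is handed in; nothing more can be done
```

The job is handed in at about 38 s: the phone is against the end stop and the lever measures 0.04 rad, which counts as closed. I set about 8 mm of free play before closing (from images, about ±1.5 mm), which should clamp with about 9 N. I did not measure that force, and no verdict came back.

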